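Line up plug gauges by diameter on the bench rail

ROBOT

A 6-joint arm with a two-finger parallel gripper is mounted at the origin on the work surface. World frame = base frame: x ahead of the robot, y to its left, z up, the work surface at z = 0. Lengths are in m, angles in rad, forces in N, time in s.
With the tool pointing down it reaches from about 0.35 to 1 m from the base axis. Payload 7.1 kg.
Tool frame: the origin (TCP) lies midway between the tips of the shut fingers; the grasp point (between the pads) lies 19 mm behind it (env.grip_depth is the distance from the TCP to the grasp point, in m); z points along the fingers, y is the line along which they close (so a half turn about z gives the same grasp; the last joint's range is limited). The gripper opens to 85 mm and grips with 20 to 120 N. Pads are 22 mm wide; open, the fingers measure 114 mm over their backs; the gripper's body (76 mm by 85 mm) begins 54 mm behind the grasp point. The pads swing forward as they close: fully open they stand 13 mm farther back than shut.
Start: joints at [-1.184, 0.423, 1.63, -0, 1.089, -0.019], TCP at [0.247, -0.574, 0.231] pointing down, gripper open.
Joint ranges: [-3, 3], [-0.9, 2.11], [0.09, 2.58], [-1.31, 4.45], [0.11, 2.69], [-2.54, 2.54]. Speed limits (rad/s): [2.39, 2.39, 3.01, 3.14, 3.14, 3.14].

INTERFACE

Orientations are given as a unit quaternion [x, y, z, w].
In Python, from cell import sensors, grab_frame, calibration, workorder, finder, env gives the robot as it stands. The module is installed in compiled form; this text tells all that it offers.
- The arm moves only by the shell command python3 -m inch 'ROWS' [FORCE]. ROWS is a JSON object of lists of equal length, an entry for each row: "fingers": the opening, from 0 (shut) to 1 (fully open); "delta_pos": the shift along the world's x, y, z each as a share of 1000 mm, from -1 to 1, a list of three; "twist": the turn about the world's z as a share of 360 degrees, from -1 to 1. In form: {"fingers": [fingers, ...], "delta_pos": [[tx, ty, tz], ...], "twist": [twist, ...]}. A call has 1 to 8 rows; each row is the pose to reach, as a shift and turn from the pose commanded when the call began, turning the shorter way round; what a row does not reach only later rows make up. A row lasts 1/10 s, in which the tool goes at most 50 mm and 8.59 degrees, less where a joint would pass 70% of its speed; a pose out of reach is approached as far as the arm can. A call with a number of a shift or a turn outside -1 to 1 is refused whole. A call with a gripper value outside its range is refused whole. The fingers move at their own pace and stop on an object; FORCE is the grip in N (left out, the last holds). Time passes only in rows, so rows that repeat a pose let the fingers close. It gives the time, the measured TCP pose, the force, the opening and the grip force at its end, in the units of the state.
- sensors.observe(): the state, without advancing time (a new reading comes with each control period).
- grab_frame(name): name is "side" or "top"; returns (picture, depth): 480x640x3 uint8, blue, green, red; 480x640 float32, m along the optical axis (not along the pixel's ray), 0 where there is no reading.
- calibration(name): a dict with "fx", "fy", "cx", "cy" (pixels), "position" and "rotation" of the camera in the world. Camera axes: x right, y up, looking along -z (the intrinsics and any distortion apply to the point x, -y, -z); pixel columns grow to the right and rows downward; lengths in m; the calibration is good to about 2 mm. A picture is of the moment at which its call begins. calibration takes no time and is no camera call.
- workorder.close_job(): hands the job in; it is judged then, once.
Trained networks look in the newest picture that a camera, given by its name, has taken for a name from the list of things; names that differ only in an ending like _2 or _b are one class to them, and where a whole thing is asked for, a point or a joint stands for the part that bears it (a point fixed in the world has none). Each returns a list of dicts, best first, with "conf" (0 to 1); they miss things now and then, are a little off and sometimes report something else, mostly with a low value. They report only what shows in the picture. A call takes as long as a camera call. They do not tell look-alikes from the thing itself.
- finder.look_for(camera, thing): "bbox" ([centre column, centre row, width, height] in pixels, round what is visible of it).
- finder.silhouettes(camera, thing): "region" (480x640 bool, what is visible of it) and "bbox" ([centre column, centre row, width, height] in pixels, round what is visible of it).
The state is a dict: "clock": time; "joint_positions": joint angles; "joint_vel": joint speeds; "tau": joint torques, N m; "ee_pos": TCP position; "orientation": TCP orientation; "wrist_force": force on the tool from outside, world axes, zero at the start; "ft_torque": the same for the moment, N m; "opening": opening from 0.0 (shut) to 1.0 (fully open); "grip_force": force on a finger pad.
Only numpy, scipy, OpenCV 4.12 (cv2) and the standard library are available. Lean on these libraries where they do the work, as an engineer would, in place of code of your own. Each camera call takes 0.05 s, during which the arm holds its last target. There are 200 camera calls.

TASK

Stand the four plug gauges upright on the four rubber pads of the bench rail in order of diameter, one per pad and well centred: the thinnest on the pad next to the upright end post, the widest on the pad farthest from it. One of them still hangs in the keyhole plate: slide it along the slot to the wide end and lift it off there. Do not tip any gauge over on the way.

Things in the scene. Friction and masses are not known exactly. Their poses are not given: they have to be found in the camera images.
- gauge_30: Thinnest plug gauge, metal, about 110 g, round, 72 mm tall: measuring body, diameter 30 mm, 0 to 30 mm up; neck, diameter 10, 30 to 48 mm up; grip head, diameter 26, 48 to 72 mm up. Origin: centre of its underside, z up. At the start it stands free on the table.
- gauge_40: Second thinnest plug gauge, metal, about 150 g, round, 72 mm tall: measuring body, diameter 40 mm, 0 to 30 mm up; neck, diameter 10, 30 to 48 mm up; grip head, diameter 26, 48 to 72 mm up. Origin: centre of its underside, z up. At the start it hangs in the slot of the keyhole plate, head on the plate's top, body below it, underside 27 mm above the table.
- gauge_50: Second widest plug gauge, metal, about 210 g, round, 72 mm tall: measuring body, diameter 50 mm, 0 to 30 mm up; neck, diameter 10, 30 to 48 mm up; grip head, diameter 26, 48 to 72 mm up. Origin: centre of its underside, z up. At the start it stands free on the table.
- gauge_60: Widest plug gauge, metal, about 280 g, round, 72 mm tall: measuring body, diameter 60 mm, 0 to 30 mm up; neck, diameter 10, 30 to 48 mm up; grip head, diameter 26, 48 to 72 mm up. Origin: centre of its underside, z up. At the start it stands free on the table.
- hanger: Fixed level white keyhole plate, 130 (its x) by 90 mm, 8 thick, top 75 mm above the table, on four posts. Origin: on the table under its centre. Wide end of the keyhole: 54 mm opening centred at x -25, y 0 mm; gauge_40's body passes only there. From it a 16 mm slot runs along y 0 to x +45 mm; the gauge hangs at x 18 to 30 mm and slides freely. Turned at most 0.4 rad: wide end towards the robot.
- pad_a: Round black rubber pad, the leftmost (largest y) of four equal ones 80 mm apart in a row, on a flat aluminium rail fixed to the table; diameter 64, 3 mm thick. Origin: centre of its underside, on the rail's top, 8 mm above the table (a gauge stands 3 mm above this origin). The row runs along y, turned by up to 0.2 rad.
- pad_b: Round black rubber pad, the second from left of four equal ones 80 mm apart in a row, on a flat aluminium rail fixed to the table; diameter 64, 3 mm thick. Origin: centre of its underside, on the rail's top, 8 mm above the table (a gauge stands 3 mm above this origin). The row runs along y, turned by up to 0.2 rad.
- pad_c: Round black rubber pad, the third from left of four equal ones 80 mm apart in a row, on a flat aluminium rail fixed to the table; diameter 64, 3 mm thick. Origin: centre of its underside, on the rail's top, 8 mm above the table (a gauge stands 3 mm above this origin). The row runs along y, turned by up to 0.2 rad.
- pad_d: Round black rubber pad, the rightmost (smallest y) of four equal ones 80 mm apart in a row, on a flat aluminium rail fixed to the table; diameter 64, 3 mm thick. Origin: centre of its underside, on the rail's top, 8 mm above the table (a gauge stands 3 mm above this origin). The row runs along y, turned by up to 0.2 rad.
- post: Upright dark steel end post, fixed, diameter 20 mm (28 mm flange at its foot), 40 mm high, on the rail 65 mm beyond one end pad: beyond pad_a or beyond pad_d, changing from start to start (the other end has only a small flat bolt head). Origin: centre of its underside, on the rail's top.
Things that resemble listed ones, but are neither listed nor needed, are in the scene too. Leave any green, pink or yellow look-alike of the gauge_30 alone.

How it is judged:
By the outcome, as a careful person would: the job done as asked, in the order asked, and still so for the second after the job is handed in, with the robot touching nothing.
It also fails if it takes over 109 s, if anything falls off the work surface, if the arm or the gripper's body presses on something with over 40 N, if the wrist force passes 120 N, or if a joint passes its speed limit or range.

## Working session

There is one attempt and no reset: what is moved stays moved. The work goes in short steps, Python scripts to look and compute and a shell command to move; the robot and the scene stay as the last step left them, time stands still between calls to the robot, and variables do not carry over. Pictures are saved under pics/ and viewed, at most 14 in all, crops included, and the job is handed in when it is done.

```bash
mkdir -p pics; cat > h.py <<'E'
import numpy as np, cv2
from cell import sensors, grab_frame, calibration, workorder, finder, env
def world(cam, depth):
    c=calibration(cam); R=np.array(c["rotation"]); 
    if R.shape!=(3,3):
        from scipy.spatial.transform import Rotation; R=Rotation.from_quat(R.ravel()).as_matrix()
    v,u=np.mgrid[0:480,0:640]
    p=np.stack([(u-c["cx"])/c["fx"]*depth,-(v-c["cy"])/c["fy"]*depth,-depth],-1)
    return p@R.T+np.array(c["position"])
E
python3 - <<'E'
from h import *
for n in("top","side"):
    im,d=grab_frame(n); cv2.imwrite(f"pics/{n}0.png",im); np.save(f"{n}0.npy",d); print(n,calibration(n))
    W=world(n,d)
    for t in("gauge_30","gauge_40","gauge_50","gauge_60","hanger","pad_a","post"):
        for r in finder.silhouettes(n,t)[:6]:
            if r["conf"]<.2: continue
            m=r["region"]&(d>0); P=W[m]
            if len(P)<5: continue
            print(n,t,round(r["conf"],2),np.round(r["bbox"]),np.round(np.median(P,0),4),np.round(np.percentile(P,2,0),3),np.round(np.percentile(P,98,0),3))
s=sensors.observe();print({k:np.round(v,3) for k,v in s.items()})
E
```

```text
top {'fx': 508.35838822442196, 'fy': 508.35838822442196, 'cx': 316.3257251966924, 'cy': 235.2926497779816, 'position': array([ 0.42917148, -0.01573548,  1.0561656 ]), 'rotation': array([ 0.03055856, -0.04786607, -0.69493517,  0.71682642])}
top gauge_30 0.98 [118. 234.  34.  29.] [0.5339 0.3565 0.0303] [0.513 0.34  0.003] [0.558 0.378 0.074]
top gauge_30 0.77 [448. 235.  18.  10.] [ 0.5541 -0.2964  0.0652] [ 0.543 -0.311  0.013] [ 0.566 -0.289  0.075]
top gauge_30 0.77 [515. 216.  25.  13.] [ 0.5929 -0.4369  0.0561] [ 0.581 -0.453  0.009] [ 0.607 -0.429  0.075]
top gauge_30 0.65 [486. 244.  31.  16.] [ 0.533  -0.3737  0.0544] [ 0.52  -0.416 -0.   ] [ 0.554 -0.366  0.075]
top gauge_30 0.61 [352. 176.  28.  30.] [ 0.6615 -0.1055  0.0306] [ 0.639 -0.134  0.003] [ 0.695 -0.08   0.074]
top gauge_30 0.57 [252. 161.  12.  23.] [0.6838 0.0911 0.0975] [0.672 0.079 0.047] [0.701 0.102 0.102]
top gauge_40 0.98 [118. 234.  34.  29.] [0.5339 0.3565 0.0303] [0.513 0.34  0.003] [0.558 0.378 0.074]
top gauge_40 0.77 [448. 235.  18.  10.] [ 0.5541 -0.2964  0.0652] [ 0.543 -0.311  0.013] [ 0.566 -0.289
[... 5805 characters left out ...]
305.  31.  22.] [0.4341 0.0712 0.0098] [0.408 0.043 0.008] [0.465 0.098 0.012]
side post 0.86 [317. 317.  17.  24.] [0.422  0.1394 0.0288] [0.414 0.124 0.009] [0.436 0.147 0.048]
{'clock': np.float64(0.8), 'joint_positions': array([-1.184,  0.423,  1.63 ,  0.   ,  1.089, -0.019]), 'joint_vel': array([ 0.001,  0.001,  0.001, -0.   , -0.   , -0.   ]), 'tau': array([ 0.0000e+00, -5.5727e+01, -2.8214e+01,  0.0000e+00,  1.0000e-03,
       -0.0000e+00]), 'ee_pos': array([ 0.247, -0.574,  0.231]), 'orientation': array([0.979, 0.202, 0.   , 0.   ]), 'wrist_force': array([-0.406,  0.108,  0.921]), 'ft_torque': array([-0.016, -0.015,  0.058]), 'grip_force': np.float64(0.0), 'opening': np.float64(1.0)}
```

```bash
python3 - <<'E'
from h import *
im=cv2.imread("pics/top0.png"); cv2.imwrite("pics/top0b.png",cv2.resize(im[120:320,90:570],None,fx=1.66,fy=1.66,interpolation=cv2.INTER_CUBIC))
W=world("top",np.load("top0.npy")); Z=W[...,2]
# fit circles to heads (z 66..80) and (hanging 95..105) and body tops
for lo,hi,nm in((.064,.082,"head"),(.09,.11,"hang"),(.022,.038,"body")):
    n,l,st,c=cv2.connectedComponentsWithStats(((Z>lo)&(Z<hi)).astype(np.uint8))
    for i in range(1,n):
        if st[i,4]<30: continue
        P=W[l==i]; (x,y),r=cv2.minEnclosingCircle((P[:,:2]*1000).astype(np.float32))
        print(nm,st[i],np.round(P.mean(0),4),"mec",round(x,1),round(y,1),round(2*r,1),np.mean(im[l==i],0).round())
m=(Z>.068)&(Z<.082)&(W[...,0]>.58)&(W[...,1]>.02)&(W[...,1]<.18)
P=(W[m][:,:2]*1000).astype(np.float32); print("hanger",cv2.minAreaRect(P))
S=cv2.imread("pics/side0.png"); cv2.imwrite("pics/side0b.png",cv2.resize(S[150:420,120:480],None,fx=2,fy=2))
E
```

```text
head [ 124   36   91   72 5352] [0.8611 0.2685 0.0698] mec 863.3 269.1 212.4 [210. 213. 211.]
head [ 218  132   63   76 2232] [0.6688 0.0962 0.0749] mec 665.6 97.3 157.5 [208. 210. 209.]
head [586 154  20 110 583] [ 0.6102 -0.592   0.0733] mec 612.2 -592.6 219.5 [48. 66. 83.]
head [347 166  14  14 138] [ 0.6672 -0.1081  0.0718] mec 667.7 -108.6 26.0 [205. 207. 205.]
head [514 208  15  13 146] [ 0.5946 -0.4421  0.0718] mec 594.3 -443.8 27.2 [ 87. 155.  66.]
head [102 224  14  13 150] [0.5366 0.3633 0.071 ] mec 536.8 363.7 25.9 [201. 203. 201.]
head [444 225  14  13 143] [ 0.5561 -0.3018  0.0721] mec 556.3 -302.5 26.4 [ 86. 202. 203.]
head [483 238  14  13 147] [ 0.5335 -0.3786  0.0719] mec 534.3 -379.8 26.5 [198. 201. 199.]
head [516 244  14  14 149] [ 0.5222 -0.444   0.0719] mec 522.9 -444.8 26.5 [170. 146. 196.]
hang [246 148  14  14 151] [0.6884 0.0902 0.0985] mec 689.1 90.8 26.7 [203. 205. 204.]
hang [593 150  22 113 705] [ 0.6114 -0.5919  0.1001] mec 611.8 -594.0 218.6 [48. 66. 84.]
body [136  47  83  69 394] [0.812  0.2419 0.0309] mec 859.3 266.1 212.3 [165. 166. 163.]
body [406
[... 490 characters left out ...]
92] mec 604.7 562.0 154.5 [162. 163. 160.]
body [337 163  30  29 498] [ 0.6644 -0.1071  0.03  ] mec 667.8 -108.6 60.0 [193. 190. 190.]
body [505 210  14  15 105] [ 0.5927 -0.4373  0.0291] mec 594.6 -442.8 29.9 [ 61. 113.  45.]
body [104 220  26  25 337] [0.5353 0.3575 0.0293] mec 536.9 364.1 50.4 [180. 177. 177.]
body [438 227  12  14  73] [ 0.5532 -0.2956  0.0295] mec 555.9 -301.7 29.2 [ 62. 159. 169.]
body [475 239  13  14  84] [ 0.532  -0.3725  0.0294] mec 533.7 -378.9 29.7 [141. 138. 138.]
body [506 245  14  15  98] [ 0.5212 -0.4388  0.0295] mec 522.3 -445.3 29.9 [125. 105. 160.]
hanger ((713.5443725585938, 103.15888977050781), (249.53469848632812, 128.38845825195312), 6.582441329956055)
```

View pics/top0b.png

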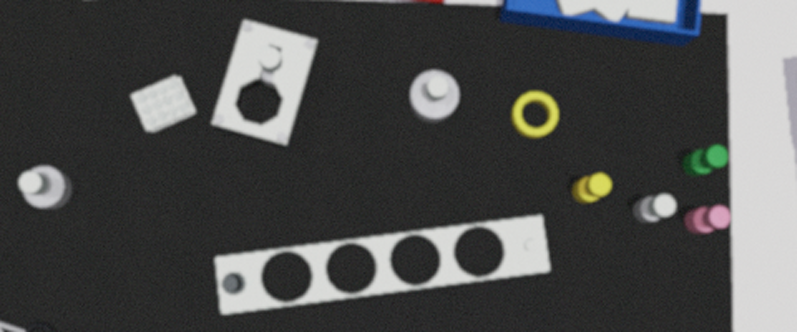

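View pics/side0b.png

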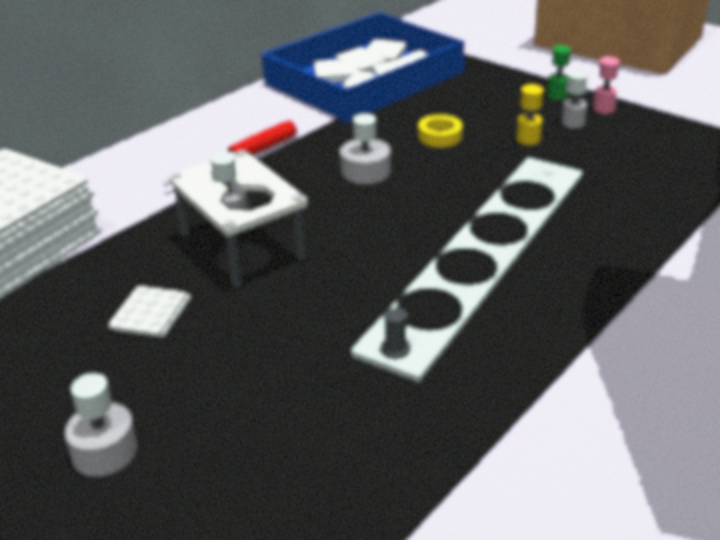

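The overview shows the post at the left end, crop (233,282), so the order is a=30, b=40, c=50, d=60. The grey gauge_30 is at crop (657,206) among the coloured look-alikes, 60 at (436,92), 50 at (42,185), and 40 is in the plate at (270,57) with the wide hole at (260,101). I'm moving above gauge_30 with the closing line perpendicular to the row, about 9°.

```bash
python3 -m inch '{"fingers":[0.7,0.7,0.7,0.7,0.7,0.7,0.7,0.7],"delta_pos":[[0.05,0.04,0],[0.10,0.08,0],[0.15,0.12,0],[0.2,0.16,0],[0.25,0.19,-0.03],[0.287,0.195,-0.06],[0.287,0.195,-0.08],[0.287,0.195,-0.08]],"twist":[0.023,0.046,0.07,0.094,0.117,0.141,0.165,0.187]}' 30
python3 -m inch '{"fingers":[0.7,0.7,0.7,0.7],"delta_pos":[[0,0,0],[0,0,0],[0,0,0],[0,0,0]],"twist":[0.024,0.024,0.024,0.024]}'
python3 - <<'E'
from h import *
print(np.round(sensors.observe()["orientation"],3))
W=world("top",np.load("top0.npy")); Z=W[...,2]
m=((Z>.068)&(Z<.110)&(W[...,0]>.58)&(W[...,0]<.76)&(W[...,1]>.02)&(W[...,1]<.18)).astype(np.uint8)
n,l,st,c=cv2.connectedComponentsWithStats(m); i=1+np.argmax(st[1:,4]); P=(W[(l==i)&(Z<.082)][:,:2]*1000).astype(np.float32)
print("hanger",cv2.minAreaRect(P),cv2.minAreaRect(P)[0])
# hole: low z inside hull
h=cv2.convexHull(P); inside=np.array([[cv2.pointPolygonTest(h,(float(W[r,q,0]*1000),float(W[r,q,1]*1000)),False)>0 for q in range(640)] for r in range(480)])
rr,cc=np.where(l==i); print("pix",rr.min(),rr.max(),cc.min(),cc.max())
# hole pixels in image -> intersect with plane z=.075
im=cv2.imread("pics/top0.png"); c0=calibration("top")
from scipy.spatial.transform import Rotation
R=Rotation.from_quat(c0["rotation"]).as_matrix()
hullpix=cv2.convexHull(np.stack([cc,rr],1).astype(np.int32)); mk=np.zeros((480,640),np.uint8); cv2.fillConvexPoly(mk,hullpix,1); mk=cv2.erode(mk,np.ones((7,7)))
dark=((im.max(2)<110)&(mk>0)).astype(np.uint8); n,l2,st,c=cv2.connectedComponentsWithStats(dark); k=1+np.argmax(st[1:,4])
v,u=np.where(l2==k); ray=np.stack([(u-c0["cx"])/c0["fx"],-(v-c0["cy"])/c0["fy"],-np.ones(len(u))],1)@R.T; t=(.075-c0["position"][2])/ray[:,2]; H=c0["position"]+ray*t[:,None]
print("hole",H.mean(0),cv2.minEnclosingCircle((H[:,:2]*1000).astype(np.float32)),len(u))
# side camera fits
d=np.load("side0.npy"); W=world("side",d); Z=W[...,2]
for lo,hi in((.0685,.0735),(.0955,.103)):
    n,l,st,c=cv2.connectedComponentsWithStats(((Z>lo)&(Z<hi)).astype(np.uint8))
    for i in range(1,n):
        if 12<st[i,4]<400:
            P=W[l==i]; print("side",st[i],cv2.minEnclosingCircle((P[:,:2]*1000).astype(np.float32)))
E
```

```text
clock: 1.6
ee_pos: [0.5357, -0.3765, 0.1488]
orientation: [0.7, 0.714, 0.0, -0.001]
wrist_force: [-0.4, -0.0, 1.3]
opening: 0.698
grip_force: 0.0
clock: 2.0
ee_pos: [0.5336, -0.3798, 0.1519]
orientation: [0.649, 0.76, 0.0, 0.0]
wrist_force: [0.1, -0.4, 0.5]
opening: 0.698
grip_force: 0.0
[0.649 0.76  0.    0.   ]
hanger ((666.2657470703125, 97.349609375), (91.16535186767578, 131.4376220703125), 76.14320373535156) (666.2657470703125, 97.349609375)
pix 132 207 218 280
hole [0.64178136 0.10382981 0.075     ] ((641.887939453125, 104.3139877319336), 25.83552360534668) 522
side [330  63  17   5  19] ((1770.4755859375, -1728.712158203125), 76.79945373535156)
side [442  72  13   3  14] ((1131.762451171875, -1894.572509765625), 36.877498626708984)
side [458  73  14   4  18] ((1037.4642333984375, -1897.749755859375), 44.45997619628906)
side [275  76  15   4  19] ((1769.0052490234375, -1237.16748046875), 51.85921859741211)
side [203  86  42  11  58] ((1777.696533203125, -836.2099609375), 127.99871826171875)
side [184  96  17   6  24] ((1773.863525390625, -650.899658203125), 48.78451919555664)
s
[... 2020 characters left out ...]

side [355  56  17   3  21] ((1704.24658203125, -1900.34912109375), 65.49193572998047)
side [373  58  18   4  27] ((1568.7672119140625, -1898.239501953125), 68.24138641357422)
side [392  61  63   8  95] ((1297.003662109375, -1895.640380859375), 195.79217529296875)
side [456  68  21   4  29] ((1028.1572265625, -1884.176513671875), 59.13518524169922)
side [488  72  20   3  28] ((861.411865234375, -1897.482177734375), 48.55305480957031)
side [502 105  32   7  68] ((543.3679809570312, -1240.997802734375), 60.226383209228516)
side [388 139  88  18 208] ((617.06396484375, -672.1598510742188), 138.50721740722656)
side [225 226  12   8  69] ((686.680908203125, 93.37326049804688), 13.618539810180664)
```

```bash
python3 -m inch '{"fingers":[0.7,0.7,0.7,0.7,0.7,0.2,0.2,0.2],"delta_pos":[[-0.001,0.001,-0.04],[-0.001,0.001,-0.075],[-0.001,0.001,-0.1],[-0.001,0.001,-0.11],[-0.001,0.001,-0.11],[-0.001,0.001,-0.11],[-0.001,0.001,-0.11],[-0.001,0.001,-0.11]],"twist":[0,0,0,0,0,0,0,0]}' 30
python3 -m inch '{"fingers":[0.2,0.2,0.2,0.2],"delta_pos":[[0,0,0],[0,0,0],[0,0,0],[0,0,0]],"twist":[0,0,0,0]}' 35
python3 - <<'E'
from h import *
im,d=grab_frame("side"); cv2.imwrite("pics/g30.png",cv2.resize(im[120:260,330:510],None,fx=4,fy=4,interpolation=cv2.INTER_CUBIC))
E
```

```text
clock: 2.8
ee_pos: [0.5337, -0.379, 0.0432]
orientation: [0.648, 0.762, 0.0, 0.001]
wrist_force: [-1.7, -0.6, 5.2]
opening: 0.292
grip_force: 29.2
clock: 3.2
ee_pos: [0.5336, -0.379, 0.0432]
orientation: [0.648, 0.762, 0.0, 0.001]
wrist_force: [-0.9, -0.2, 7.1]
opening: 0.291
grip_force: 34.0
```

View pics/g30.png

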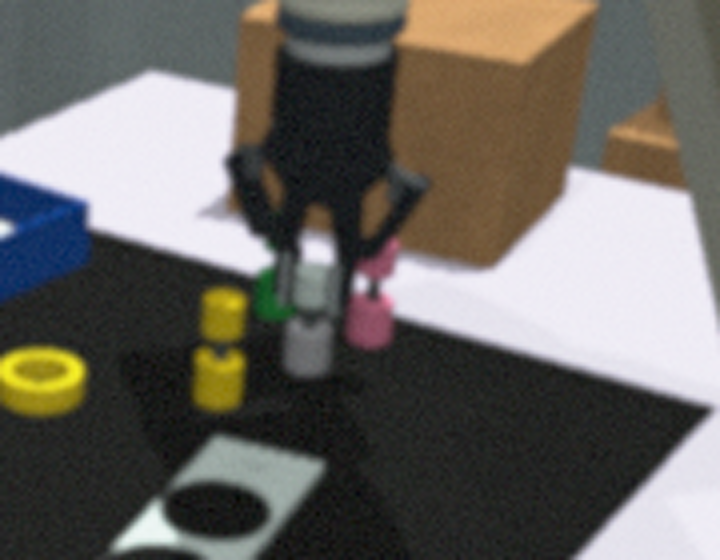

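Gripped upright: head between the fingers at (315,290) in the crop, neighbours untouched. Lifting it and carrying it to above pad_a.

```bash
python3 -m inch '{"fingers":[0.2,0.2,0.2,0.2,0.2,0.2,0.2,0.2],"delta_pos":[[0,0,0.04],[0,0,0.09],[-0.005,0.03,0.1],[-0.015,0.07,0.1],[-0.025,0.115,0.1],[-0.035,0.16,0.1],[-0.045,0.205,0.1],[-0.055,0.25,0.1]],"twist":[0,0,0,0,0,0,0,0]}'
python3 -m inch '{"fingers":[0.2,0.2,0.2,0.2,0.2,0.2,0.2,0.2],"delta_pos":[[-0.01,0.045,0],[-0.02,0.09,0],[-0.03,0.135,0],[-0.038,0.17,0],[-0.042,0.192,-0.02],[-0.042,0.196,-0.05],[-0.042,0.196,-0.06],[-0.042,0.196,-0.06]],"twist":[0,0,0,0,0,0,0,0]}'
python3 - <<'E'
from h import *
for n in("side","top"):
    im,d=grab_frame(n); cv2.imwrite(f"pics/h30{n}.png",im); np.save(f"h30{n}.npy",d)
a=cv2.imread("pics/h30side.png")[210:400,240:420]; b=cv2.imread("pics/h30top.png")[200:390,200:400]
cv2.imwrite("pics/h30.png",np.hstack([cv2.resize(a,(380,400)),cv2.resize(b,(420,400))]))
E
```

```text
clock: 4.05
ee_pos: [0.4772, -0.1267, 0.1419]
orientation: [0.648, 0.761, 0.0, 0.001]
wrist_force: [0.7, -0.1, -0.7]
opening: 0.293
grip_force: 34.8
clock: 4.85
ee_pos: [0.4348, 0.0676, 0.0805]
orientation: [0.648, 0.762, -0.001, -0.001]
wrist_force: [0.0, -0.3, -0.9]
opening: 0.288
grip_force: 34.8
```

View pics/h30.png

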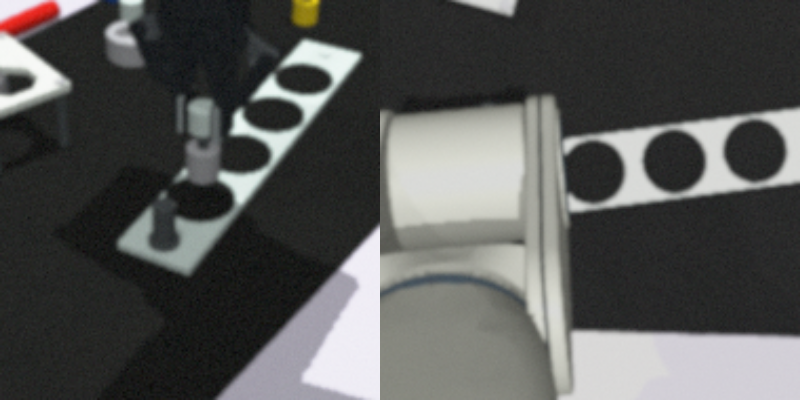

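```bash
cat >> h.py <<'E'
from scipy.optimize import least_squares
def cyl(cam,d,guess,r,zlo,zhi,rad=None):
    "fit circle of radius r to wall points near guess between heights"
    W=world(cam,d); m=(W[...,2]>zlo)&(W[...,2]<zhi)&(np.hypot(W[...,0]-guess[0],W[...,1]-guess[1])<(rad or r+.012))
    P=W[m][:,:2]; f=least_squares(lambda c:np.hypot(P[:,0]-c[0],P[:,1]-c[1])-r,guess,loss="soft_l1",f_scale=.001)
    return f.x.round(4),len(P),round(float(np.abs(f.fun).mean()),4)
def pads(cam,im,d):
    "pad centres: dark pixels at height of the rail, restricted to rail hull"
    W=world(cam,d); out=[]
    for r in finder.silhouettes(cam,"pad_a"):
        if r["conf"]<.3: continue
        P=W[r["region"]&(d>0)&(W[...,2]<.02)][:,:2]
        if len(P)<100: continue
        (x,y),a,t=cv2.minAreaRect((P*1000).astype(np.float32)); out.append((np.round(P.mean(0),4),round(x,1),round(y,1),np.round(a,0)))
    return out
E
python3 - <<'E'
from h import *
d=np.load("h30side.npy")
for g in([.434,.068],[.434,.072]): print(cyl("side",d,g,.015,.042,.064))
d0=np.load("side0.npy")
print("ref60",cyl("side",d0,[.6646,-.1044],.03,.004,.026), "ref30",cyl("side",d0,[.5306,-.3753],.015,.004,.026),"ref50",cyl("side",d0,[.5366,.3672],.025,.004,.026),"post",cyl("side",d0,[.426,.135],.010,.022,.046,.03))
im,d=grab_frame("side")
for p in pads("side",im,d):print(p)
E
```

```text
(array([0.4349, 0.068 ]), 156, 0.0008)
(array([0.4349, 0.068 ]), 156, 0.0008)
ref60 (array([ 0.6678, -0.1068]), 201, 0.0011) ref30 (array([ 0.5332, -0.3783]), 86, 0.0014) ref50 (array([0.5373, 0.3662]), 340, 0.0006) post (array([0.4268, 0.1334]), 118, 0.0007)
(array([ 0.4606, -0.0866]), 461.2, -87.9, array([63., 64.]))
(array([ 0.4719, -0.1668]), 471.9, -166.5, array([62., 60.]))
(array([ 0.4447, -0.0091]), 443.6, -10.4, array([49., 62.]))
(array([0.4337, 0.0709]), 434.4, 69.7, array([62., 63.]))
(array([0.6824, 0.083 ]), 719.7, 52.6, array([153., 263.]))
```

Gauge in hand sits at (.435,.068), and the pad_a consensus is (.4365,.069). I'll correct by about 1.5 mm, lower, release and retreat.

```bash
python3 -m inch '{"fingers":[0.2,0.2,0.2,0.2,0.2,0.2],"delta_pos":[[0.0015,0.0015,-0.01],[0.0015,0.0015,-0.018],[0.0015,0.0015,-0.023],[0.0015,0.0015,-0.026],[0.0015,0.0015,-0.0265],[0.0015,0.0015,-0.0265]],"twist":[0,0,0,0,0,0]}'
```

```text
clock: 5.65
ee_pos: [0.4372, 0.0693, 0.0547]
orientation: [0.648, 0.762, -0.0, -0.0]
wrist_force: [-0.2, 0.6, -0.5]
opening: 0.289
grip_force: 34.9
```

```bash
python3 -m inch '{"fingers":[0.2,0.2,0.2],"delta_pos":[[0,0,-0.0005],[0,0,-0.001],[0,0,-0.001]],"twist":[0,0,0]}'
```

```text
clock: 5.95
ee_pos: [0.4374, 0.0693, 0.0542]
orientation: [0.648, 0.762, 0.0, 0.0]
wrist_force: [-0.8, -1.1, 3.0]
opening: 0.293
grip_force: 35.3
```

```bash
python3 -m inch '{"fingers":[0.4,0.55,0.7,0.7,0.7,0.7,0.7,0.7],"delta_pos":[[0,0,0],[0,0,0],[0,0,0],[0,0,0.03],[0,0,0.07],[0.03,-0.02,0.1],[0.06,-0.05,0.1],[0.09,-0.08,0.1]],"twist":[0,0,0,0,0,0,0,0]}'
python3 -m inch '{"fingers":[0.7,0.7,0.7,0.7,0.7,0.7,0.7,0.7],"delta_pos":[[0.03,-0.02,0],[0.06,-0.04,0],[0.09,-0.06,0],[0.12,-0.08,-0.02],[0.14,-0.096,-0.05],[0.14,-0.096,-0.07],[0.14,-0.096,-0.075],[0.14,-0.096,-0.075]],"twist":[0,0,0,0,0,0,0,0]}'
python3 - <<'E'
from h import *
im,d=grab_frame("side"); im2,d2=grab_frame("top")
print("side30",cyl("side",d,[.437,.069],.015,.014,.038,.03))
W=world("top",d2);Z=W[...,2]; 
for lo,hi,x,y in((.076,.092,.437,.069),):
    m=(Z>lo)&(Z<hi)&(np.hypot(W[...,0]-x,W[...,1]-y)<.035); print("top head",cv2.minEnclosingCircle((W[m][:,:2]*1000).astype(np.float32)))
for p in pads("top",im2,d2):print(p)
E
```

```text
clock: 6.75
ee_pos: [0.5291, -0.0115, 0.1555]
orientation: [0.648, 0.762, 0.001, 0.001]
wrist_force: [0.1, 0.6, 0.0]
opening: 0.703
grip_force: 0.0
clock: 7.55
ee_pos: [0.6661, -0.1064, 0.0777]
orientation: [0.648, 0.762, -0.001, -0.001]
wrist_force: [-0.5, 0.7, -0.3]
opening: 0.697
grip_force: 0.0
side30 (array([0.4374, 0.0698]), 161, 0.0008)
top head ((437.7582702636719, 68.40176391601562), 12.790704727172852)
(array([0.4369, 0.0656]), 437.5, 67.3, array([63., 64.]))
```

```bash
python3 -m inch '{"fingers":[0.7,0.7,0.7,0.2,0.2,0.2,0.2,0.2],"delta_pos":[[0.001,-0.001,-0.02],[0.001,-0.001,-0.033],[0.001,-0.001,-0.035],[0.001,-0.001,-0.035],[0.001,-0.001,-0.035],[0.001,-0.001,-0.035],[0.001,-0.001,-0.035],[0.001,-0.001,-0.035]],"twist":[0,0,0,0,0,0,0,0]}' 50
python3 -m inch '{"fingers":[0.2,0.2,0.2,0.2,0.2,0.2,0.2,0.2],"delta_pos":[[0,0,0],[0,0,0.03],[0,0,0.06],[-0.03,-0.01,0.08],[-0.07,-0.02,0.08],[-0.11,-0.03,0.08],[-0.15,-0.045,0.08],[-0.18,-0.055,0.08]],"twist":[0,0,0,0,0,0,0,0]}' 60
python3 -m inch '{"fingers":[0.2,0.2,0.2,0.2,0.2],"delta_pos":[[-0.01,-0.004,-0.01],[-0.012,-0.006,-0.03],[-0.012,-0.006,-0.045],[-0.012,-0.006,-0.045],[-0.012,-0.006,-0.045]],"twist":[0,0,0,0,0]}'
python3 - <<'E'
from h import *
im,d=grab_frame("side"); p=sensors.observe()["ee_pos"]; print(p); print("side60",cyl("side",d,p[:2],.03,p[2]-.037,p[2]-.018,.05)); cv2.imwrite("pics/h60.png",im[100:350,220:500])
E
```

```text
clock: 8.5
ee_pos: [0.6686, -0.1078, 0.0446]
orientation: [0.648, 0.762, 0.0, 0.0]
wrist_force: [-2.2, 0.3, 5.3]
opening: 0.288
grip_force: 49.0
clock: 9.3
ee_pos: [0.4853, -0.1628, 0.1234]
orientation: [0.648, 0.762, -0.0, -0.001]
wrist_force: [0.7, 0.1, -3.2]
opening: 0.283
grip_force: 59.9
clock: 9.8
ee_pos: [0.4765, -0.1686, 0.0785]
orientation: [0.648, 0.762, -0.0, -0.0]
wrist_force: [0.3, 0.3, -3.4]
opening: 0.28
grip_force: 59.8
[ 0.4768735  -0.16875625  0.07897948]
side60 (array([ 0.4764, -0.1677]), 201, 0.0012)
```

View pics/h60.png

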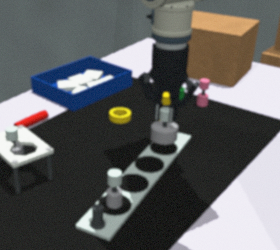

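Gauge_30 stands on pad_a next to the post (crop (115,190)). Gauge_60 hangs upright over pad_d (crop (165,130)) and is within 1 mm. Lowering it.

```bash
python3 -m inch '{"fingers":[0.2,0.2,0.2,0.2,0.2,0.2],"delta_pos":[[-0.001,0,-0.012],[-0.001,0,-0.019],[-0.001,0,-0.022],[-0.001,0,-0.023],[-0.001,0,-0.0235],[-0.001,0,-0.0235]],"twist":[0,0,0,0,0,0]}'
```

```text
clock: 10.45
ee_pos: [0.4748, -0.1686, 0.0557]
orientation: [0.648, 0.762, -0.0, -0.0]
wrist_force: [-3.3, -0.1, 3.9]
opening: 0.286
grip_force: 60.7
```

```bash
python3 -m inch '{"fingers":[0.4,0.55,0.7,0.7,0.7,0.7,0.7,0.7],"delta_pos":[[0,0,0],[0,0,0],[0,0,0],[0,0,0.03],[0,0,0.07],[0,0.02,0.1],[0.005,0.06,0.1],[0.01,0.105,0.1]],"twist":[0,0,0,0,0,0,0,0]}'
python3 -m inch '{"fingers":[0.7,0.7,0.7,0.7,0.7,0.7,0.7,0.7],"delta_pos":[[0.005,0.045,0],[0.01,0.09,0],[0.015,0.135,0],[0.02,0.18,0],[0.025,0.225,0],[0.03,0.27,0],[0.035,0.315,0],[0.04,0.36,0]],"twist":[0,0,0,0,0,0,0,0]}'
python3 -m inch '{"fingers":[0.7,0.7,0.7,0.7,0.7,0.7,0.7],"delta_pos":[[0.005,0.04,0],[0.012,0.068,-0.02],[0.012,0.0685,-0.06],[0.012,0.0685,-0.09],[0.012,0.0685,-0.105],[0.012,0.0685,-0.11],[0.012,0.0685,-0.11]],"twist":[0,0,0,0,0,0,0]}'
python3 - <<'E'
from h import *
im,d=grab_frame("side"); im2,d2=grab_frame("top")
print("side60",cyl("side",d,[.4755,-.168],.03,.014,.038,.045))
W=world("top",d2);Z=W[...,2]; m=(Z>.076)&(Z<.092)&(np.hypot(W[...,0]-.4755,W[...,1]+.168)<.035); print("top head",cv2.minEnclosingCircle((W[m][:,:2]*1000).astype(np.float32)))
cv2.imwrite("pics/g50.png",cv2.resize(im[250:430,80:320],None,fx=2.5,fy=2.5))
E
```

```text
clock: 11.25
ee_pos: [0.4864, -0.0635, 0.1568]
orientation: [0.649, 0.761, 0.001, 0.002]
wrist_force: [0.9, -0.6, 0.3]
opening: 0.7
grip_force: 0.0
clock: 12.05
ee_pos: [0.5252, 0.2983, 0.1553]
orientation: [0.648, 0.762, 0.0, 0.0]
wrist_force: [0.9, -0.2, -0.3]
opening: 0.703
grip_force: 0.0
clock: 12.75
ee_pos: [0.5375, 0.3647, 0.0454]
orientation: [0.648, 0.761, -0.0, -0.0]
wrist_force: [0.0, 0.7, -0.3]
opening: 0.696
grip_force: 0.0
side60 (array([ 0.4741, -0.1676]), 245, 0.0011)
top head ((474.3371276855469, -169.11390686035156), 12.795356750488281)
```

View pics/g50.png

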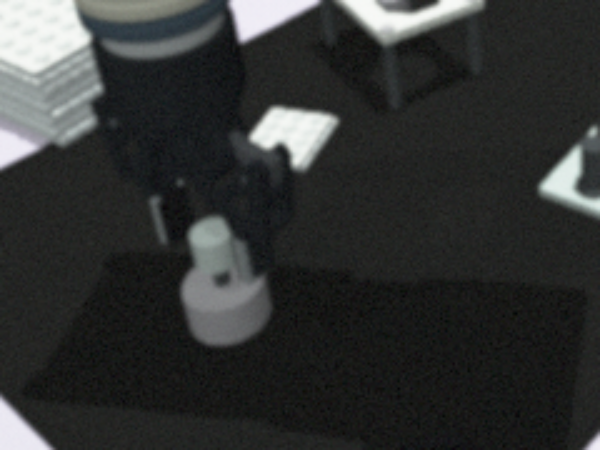

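Gauge_60 is placed within 1.5 mm. The open fingers straddle gauge_50's head (crop (212,245)). Gripping it and carrying it to pad_c.

```bash
python3 -m inch '{"fingers":[0.2,0.2,0.2,0.2,0.2,0.2,0.2,0.2],"delta_pos":[[0,0,-0.001],[0,0,-0.001],[0,0,-0.001],[0,0,-0.001],[0,0,-0.001],[0,0,0.03],[0,0,0.07],[0,-0.02,0.11]],"twist":[0,0,0,0,0,0,0,0]}' 50
python3 -m inch '{"fingers":[0.2,0.2,0.2,0.2,0.2,0.2,0.2,0.2],"delta_pos":[[0,-0.045,0],[0,-0.09,0],[0,-0.135,0],[0,-0.18,0],[0,-0.225,0],[0,-0.27,0],[-0.02,-0.315,0],[-0.04,-0.355,0]],"twist":[0,0,0,0,0,0,0,0]}' 50
python3 -m inch '{"fingers":[0.2,0.2,0.2,0.2,0.2,0.2],"delta_pos":[[-0.025,-0.04,0],[-0.035,-0.078,-0.02],[-0.035,-0.079,-0.05],[-0.035,-0.079,-0.075],[-0.035,-0.079,-0.077],[-0.035,-0.079,-0.077]],"twist":[0,0,0,0,0,0]}'
python3 - <<'E'
from h import *
im,d=grab_frame("side"); p=sensors.observe()["ee_pos"]; print(p); print("side50",cyl("side",d,p[:2],.025,p[2]-.037,p[2]-.018,.042))
E
```

```text
clock: 13.65
ee_pos: [0.537, 0.346, 0.1561]
orientation: [0.647, 0.762, 0.0, -0.0]
wrist_force: [0.9, 0.1, -0.7]
opening: 0.285
grip_force: 49.6
clock: 14.45
ee_pos: [0.4966, -0.0122, 0.1553]
orientation: [0.648, 0.761, -0.0, 0.0]
wrist_force: [-0.5, -0.5, -1.6]
opening: 0.288
grip_force: 49.7
clock: 15.05
ee_pos: [0.4619, -0.0891, 0.0782]
orientation: [0.648, 0.762, -0.0, -0.001]
wrist_force: [-0.2, -0.0, -2.3]
opening: 0.288
grip_force: 49.6
[ 0.46268001 -0.08911436  0.07890401]
side50 (array([ 0.4615, -0.0879]), 213, 0.0016)
```

```bash
python3 -m inch '{"fingers":[0.2,0.2,0.2,0.2,0.2,0.2],"delta_pos":[[0,0,-0.012],[0,0,-0.019],[0,0,-0.022],[0,0,-0.0225],[0,0,-0.023],[0,0,-0.0235]],"twist":[0,0,0,0,0,0]}'
```

```text
clock: 15.7
ee_pos: [0.4621, -0.0891, 0.0562]
orientation: [0.648, 0.762, -0.0, -0.0]
wrist_force: [-8.6, 0.8, 29.7]
opening: 0.289
grip_force: 52.6
```

```bash
python3 -m inch '{"fingers":[0.2,0.4,0.55,0.7,0.7,0.7,0.7,0.7],"delta_pos":[[0,0,0.001],[0,0,0.001],[0,0,0.001],[0,0,0.001],[0,0,0.04],[0,0,0.08],[0.03,0.01,0.11],[0.06,0.04,0.11]],"twist":[0,0,0,0,0,0,0,0]}'
python3 -m inch '{"fingers":[0.7,0.7,0.7,0.7,0.7,0.7,0.7,0.7],"delta_pos":[[0.03,0.025,0],[0.06,0.05,0],[0.09,0.08,0],[0.12,0.105,0],[0.15,0.13,0],[0.1665,0.14,-0.01],[0.1665,0.14,-0.03],[0.1665,0.14,-0.03]],"twist":[0,0,0,0,0,0,0,0]}'
python3 - <<'E'
from h import *
im,d=grab_frame("side"); im2,d2=grab_frame("top")
print("side50",cyl("side",d,[.4625,-.089],.025,.014,.038,.042))
W=world("top",d2);Z=W[...,2]; m=(Z>.076)&(Z<.092)&(np.hypot(W[...,0]-.4625,W[...,1]+.0895)<.035); print("top head",cv2.minEnclosingCircle((W[m][:,:2]*1000).astype(np.float32)))
print("side40",cyl("side",d,[.6875,.0925],.013,.077,.097,.02),sensors.observe()["ee_pos"])
cv2.imwrite("pics/h40.png",cv2.resize(im[150:330,160:400],None,fx=2.5,fy=2.5))
E
```

```text
clock: 16.5
ee_pos: [0.5256, -0.0506, 0.1692]
orientation: [0.649, 0.761, 0.002, 0.003]
wrist_force: [0.7, -0.2, 0.8]
opening: 0.699
grip_force: 0.0
clock: 17.3
ee_pos: [0.6868, 0.0911, 0.1313]
orientation: [0.648, 0.762, -0.002, -0.002]
wrist_force: [-0.3, -0.1, -0.2]
opening: 0.702
grip_force: 0.0
side50 (array([ 0.4616, -0.0875]), 220, 0.001)
top head ((462.21917724609375, -89.18336486816406), 12.703070640563965)
side40 (array([0.6895, 0.0923]), 119, 0.0011) [0.68797383 0.09063126 0.13409922]
```

View pics/h40.png

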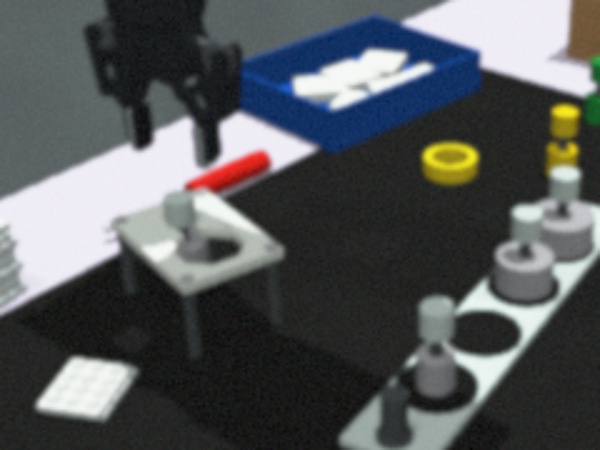

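30, 50 and 60 stand on pads a, c and d (crop (437,370), (525,265), (565,220)). The gripper is above the hanging gauge (180,215). Descending to 4 mm above the plate and closing.

```bash
python3 -m inch '{"fingers":[0.7,0.7,0.7,0.7,0.7],"delta_pos":[[0.0005,0.0005,-0.02],[0.0005,0.0005,-0.04],[0.0005,0.0005,-0.05],[0.0005,0.0005,-0.053],[0.0005,0.0005,-0.053]],"twist":[0,0,0,0,0]}' 60
python3 -m inch '{"fingers":[0.2,0.2,0.2,0.2,0.2,0.2],"delta_pos":[[0,0,0],[0,0,0],[0,0,0],[0,0,0],[0,0,0],[0,0,0]],"twist":[0,0,0,0,0,0]}' 60
```

```text
clock: 17.9
ee_pos: [0.6894, 0.0911, 0.0823]
orientation: [0.648, 0.762, 0.0, 0.0]
wrist_force: [-0.7, 0.2, 1.5]
opening: 0.699
grip_force: 0.0
clock: 18.5
ee_pos: [0.6899, 0.0914, 0.0831]
orientation: [0.648, 0.762, 0.001, 0.001]
wrist_force: [-1.0, -0.5, 6.7]
opening: 0.279
grip_force: 58.8
```

```bash
python3 -m inch '{"fingers":[0.2,0.2,0.2,0.2,0.2,0.2,0.2,0.2],"delta_pos":[[0,0,0.002],[0,0,0.004],[0,0,0.004],[-0.006,0.0016,0.004],[-0.014,0.0037,0.004],[-0.022,0.0057,0.004],[-0.022,0.0057,0.004],[-0.022,0.0057,0.004]],"twist":[0,0,0,0,0,0,0,0]}' 80
python3 - <<'E'
from h import *
im,d=grab_frame("side"); p=sensors.observe()["ee_pos"]; print(p,cyl("side",d,p[:2],.013,.081,.102,.02))
cv2.imwrite("pics/s40.png",cv2.resize(im[180:310,170:330],None,fx=4,fy=4))
E
```

```text
clock: 19.3
ee_pos: [0.667, 0.0972, 0.0859]
orientation: [0.648, 0.762, 0.0, 0.0]
wrist_force: [-0.0, 0.6, -1.9]
opening: 0.27
grip_force: 78.5
[0.66741104 0.09706198 0.08602248] (array([0.6656, 0.0977]), 151, 0.0027)
```

View pics/s40.png

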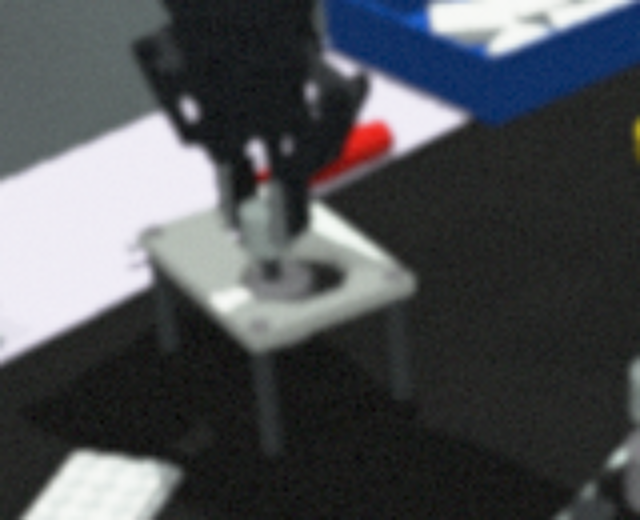

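Sliding freely, head lifted clear of the plate at (265,225) and the body entering the wide opening. Finishing the slide and starting the lift gently.

```bash
python3 -m inch '{"fingers":[0.2,0.2,0.2,0.2,0.2,0.2,0.2,0.2],"delta_pos":[[-0.008,0.0023,0],[-0.016,0.0047,0],[-0.0256,0.0075,0],[-0.0256,0.0075,0],[-0.0256,0.0075,0],[-0.0256,0.0075,0.004],[-0.0256,0.0075,0.008],[-0.0256,0.0075,0.012]],"twist":[0,0,0,0,0,0,0,0]}' 80
```

```text
clock: 20.15
ee_pos: [0.642, 0.1044, 0.0983]
orientation: [0.648, 0.762, 0.0, 0.0]
wrist_force: [0.0, 0.5, -2.4]
opening: 0.265
grip_force: 78.6
```

```bash
python3 -m inch '{"fingers":[0.2,0.2,0.2,0.2,0.2,0.2,0.2,0.2],"delta_pos":[[0,0,0.01],[0,0,0.025],[0,0,0.045],[0,0,0.065],[0,0,0.075],[-0.02,-0.01,0.075],[-0.05,-0.03,0.075],[-0.085,-0.05,0.075]],"twist":[0,0,0,0,0,0,0,0]}'
python3 -m inch '{"fingers":[0.2,0.2,0.2,0.2,0.2,0.2,0.2,0.2],"delta_pos":[[-0.04,-0.02,0],[-0.075,-0.045,0],[-0.1,-0.062,0],[-0.1075,-0.065,-0.01],[-0.1075,-0.065,-0.03],[-0.1075,-0.065,-0.048],[-0.1075,-0.065,-0.05],[-0.1075,-0.065,-0.05]],"twist":[0,0,0,0,0,0,0,0]}'
python3 - <<'E'
from h import *
im,d=grab_frame("side"); p=sensors.observe()["ee_pos"]; print(p); b=p[2]-.082+.027; print("bottom",b,"side40",cyl("side",d,p[:2],.02,b+.004,b+.026,.036),"head",cyl("side",d,p[:2],.013,b+.05,b+.07,.02))
W=world("side",d); m=(np.hypot(W[...,0]-p[0],W[...,1]-p[1])<.024)&(W[...,2]>.02)&(W[...,2]<b+.03); print("zmin",np.percentile(W[m][:,2],[1,3,6]))
cv2.imwrite("pics/p40.png",cv2.resize(im[180:340,260:460],None,fx=3,fy=3))
E
```

```text
clock: 20.95
ee_pos: [0.5563, 0.0542, 0.1734]
orientation: [0.648, 0.762, 0.0, 0.001]
wrist_force: [0.1, -1.2, -2.0]
opening: 0.265
grip_force: 78.9
clock: 21.75
ee_pos: [0.4494, -0.0103, 0.1226]
orientation: [0.648, 0.762, -0.0, -0.0]
wrist_force: [-0.2, -0.1, -1.6]
opening: 0.266
grip_force: 78.9
[ 0.44982162 -0.01032543  0.12313074]
bottom 0.06813074188539003 side40 (array([ 0.4495, -0.0091]), 204, 0.0013) head (array([ 0.4487, -0.0093]), 179, 0.0025)
zmin [0.06664362 0.06724289 0.06904878]
```

View pics/p40.png

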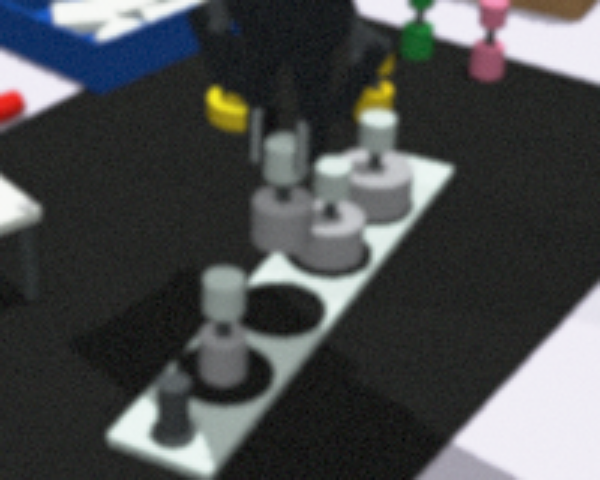

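Gauge_40 hangs upright at (283,200), centred above pad_b. Lowering it.

```bash
python3 -m inch '{"fingers":[0.2,0.2,0.2,0.2,0.2,0.2,0.2],"delta_pos":[[0,0,-0.02],[0,0,-0.038],[0,0,-0.047],[0,0,-0.051],[0,0,-0.053],[0,0,-0.054],[0,0,-0.054]],"twist":[0,0,0,0,0,0,0]}'
```

```text
clock: 22.5
ee_pos: [0.4496, -0.0105, 0.0693]
orientation: [0.648, 0.762, 0.0, 0.0]
wrist_force: [0.2, -0.2, -0.9]
opening: 0.268
grip_force: 78.9
```

```bash
python3 -m inch '{"fingers":[0.2,0.2],"delta_pos":[[0,0,-0.0005],[0,0,-0.001]],"twist":[0,0]}'
```

```text
clock: 22.7
ee_pos: [0.4494, -0.0105, 0.0681]
orientation: [0.648, 0.762, 0.0, 0.0]
wrist_force: [0.4, 0.1, -2.7]
opening: 0.271
grip_force: 78.9
```

```bash
python3 -m inch '{"fingers":[0.2,0.2,0.2],"delta_pos":[[0,0,-0.0005],[0,0,-0.001],[0,0,-0.001]],"twist":[0,0,0]}'
```

```text
clock: 23.0
ee_pos: [0.4493, -0.0105, 0.0673]
orientation: [0.648, 0.762, 0.0, 0.0]
wrist_force: [-1.6, -1.1, 6.6]
opening: 0.269
grip_force: 79.9
```

Contact with the pad: release, retreat and check.

```bash
python3 -m inch '{"fingers":[0.4,0.55,0.7,0.7,0.7,0.7,0.7,0.7],"delta_pos":[[0,0,0],[0,0,0],[0,0,0],[0,0,0],[0,0,0.03],[0,0,0.07],[0,0,0.12],[0.05,0.03,0.12]],"twist":[0,0,0,0,0,0,0,0]}'
python3 -m inch '{"fingers":[0.7,0.7,0.7,0.7,0.7,0.7,0.7],"delta_pos":[[0.04,0.04,0],[0.06,0.08,0],[0.08,0.12,0],[0.08,0.16,0],[0.08,0.2,0],[0.08,0.24,0],[0.08,0.24,0]],"twist":[0,0,0,0,0,0,0]}'
python3 - <<'E'
from h import *
im2,d2=grab_frame("top"); im,d=grab_frame("side")
W=world("top",d2);Z=W[...,2]
for x,y,px,py in((.437,.069,.437,.0676),(.4496,-.0105,.45,-.0114),(.4625,-.0894,.4629,-.0903),(.4755,-.1684,.4758,-.1693)):
    m=(Z>.076)&(Z<.092)&(np.hypot(W[...,0]-x,W[...,1]-y)<.035); c,r=cv2.minEnclosingCircle((W[m][:,:2]*1000).astype(np.float32)); print(np.round([c[0]-px*1e3,c[1]-py*1e3,r],1), round(W[m][:,2].mean(),4))
cv2.imwrite("pics/end.png",np.hstack([cv2.resize(im[180:330,280:430],(400,400)),cv2.resize(im2[210:330,240:400],(400,300))[:, :] if 0 else cv2.copyMakeBorder(cv2.resize(im2[210:330,230:390],(400,300)),0,100,0,0,0)]))
E
```

```text
clock: 23.8
ee_pos: [0.4928, 0.0138, 0.1951]
orientation: [0.649, 0.761, 0.004, 0.005]
wrist_force: [1.5, -1.4, 0.6]
opening: 0.703
grip_force: 0.0
clock: 24.5
ee_pos: [0.5718, 0.2596, 0.1866]
orientation: [0.647, 0.763, 0.001, -0.0]
wrist_force: [-0.6, -1.1, 1.1]
opening: 0.697
grip_force: 0.0
[ 0.6  0.6 12.7] 0.0825
[-0.5  0.4 12.5] 0.0831
[-0.7  1.2 12.7] 0.0831
[-1.3  0.1 12.7] 0.0828
```

View pics/end.png

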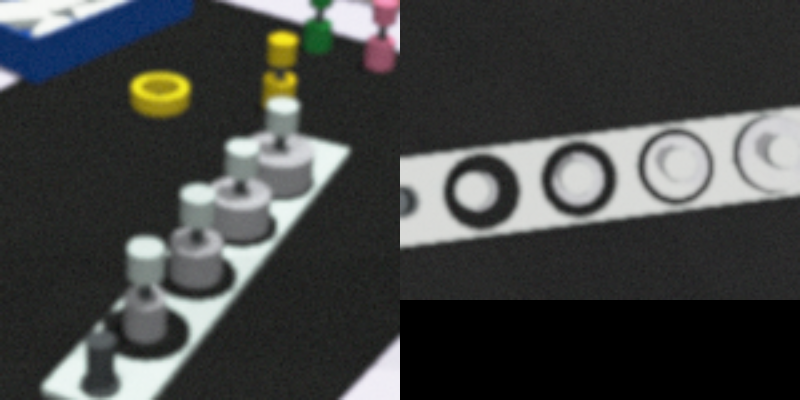

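All four stand upright within about 1.5 mm of their pad centres, thinnest at (145,310) beside the post. Handing in.

```bash
python3 -c "
from cell import workorder; print(workorder.close_job())"
```

```text
the job is handed in; nothing more can be done
None
```

The job is handed in: all four gauges stand upright in order of diameter, `gauge_30` on `pad_a` beside the post through `gauge_60` on `pad_d`, each within about 1.5 mm of its pad's centre by the top camera, with about 25 s of the 109 s used.

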